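Open the toy garage by unscrewing its roof knob

ROBOT

A 6-joint arm with a two-finger parallel gripper is mounted at the origin on the work surface. World frame = base frame: x ahead of the robot, y to its left, z up, the work surface at z = 0. Lengths are in m, angles in rad, forces in N, time in s.
With the tool pointing down it reaches from about 0.225 to 0.725 m from the base axis. Payload 3.1 kg.
Tool frame: the origin (TCP) lies at the very end of the fingers, on their centre line; the grasp point (between the pads) lies 19 mm behind it; z points along the fingers, y is the direction in which the jaws open and shut (so a half turn about z gives the same grasp; the last joint's range is limited). The gripper opens to 85 mm and grips with 20 to 120 N. Pads are 22 mm wide; open, the fingers measure 114 mm over their backs; the gripper's body (76 mm by 85 mm) begins 54 mm behind the grasp point. The pads swing forward as they close: fully open they stand 13 mm farther back than shut.
Start: joints at [0.998, 0.048, 0.099, 1.622, 0, 1.443], TCP at [0.226, 0.474, 0.231] pointing down, gripper open.
Joint ranges: [-2.91, 2.91], [-0.99, 1.94], [-1.21, 1.42], [-2.12, 2.29], [-1.49, 1.47], [-3.14, 3.14]. Speed limits (rad/s): [2.79, 2.79, 3.14, 3.14, 3.14, 3.14].

INTERFACE

Orientations are given as a unit quaternion [w, x, y, z].
In Python, from station import manip, optics gives the robot as it stands.
- The arm moves only by the tool step_arm, never from a script. Its argument "motion" is a list of rows, each a list of 6 numbers: the shift along the tool's x, y, z in m, then the turn, a rotation vector about the tool's x, y, z in rad. A call has 1 to 12 rows; each row shifts and turns the commanded pose from where the row before left it, along the tool's axes as they then stand; what a row does not reach is not made up. A row lasts 1/10 s, in which the tool goes at most 50 mm and 8.59 degrees, less where a joint would pass 70% of its speed; a pose out of reach is approached as far as the arm can. A call with a gripper value outside its range is refused whole. "gripper" is the closure, from 0 (fully open) to 1 (shut), set as the call begins (left out, the last holds). The fingers move at their own pace and stop on an object; "newtons" is the grip in N (left out, the last holds). Time passes only in rows, so rows that do not move let the fingers close. It gives the time, the measured TCP pose, the force and the opening at its end, in the units of the state.
- manip.observe(): the state, without advancing time (a new reading comes with each control period).
- optics.capture(name): name is "scene" or "top" or "wrist"; returns (picture, depth): 480x640x3 uint8, red, green, blue; 480x640 float32, m along the optical axis (not along the pixel's ray), 0 where there is no reading.
- optics.camera_info(name): a dict with "fx", "fy", "cx", "cy" (pixels), "D" ([k1, k2, p1, p2, k3] as OpenCV has them; the pictures are not rectified), "view" (4x4, takes a point from world to camera coordinates). Camera axes: x right, y down, z forward; pixel columns grow to the right and rows downward; lengths in m; the calibration is good to about 2 mm. A picture is of the moment at which its call begins: read the wrist's pose just before it. camera_info takes no time and is no camera call; for the wrist camera it gives the pose at the moment of the call.
- manip.sign_off(): hands the job in, once; it reports no verdict.
The state is a dict: "time": time; "q": joint angles; "joint_velocities": joint speeds; "joint_efforts": joint torques, N m; "position": TCP position; "tool_rot": TCP orientation; "force": force on the tool from outside, world axes, zero at the start; "ft_torque": the same for the moment, N m; "finger_gap": finger opening in m.
Only numpy, scipy, OpenCV 4.12 (cv2) and the standard library are available. Lean on these libraries where they do the work, as an engineer would, in place of code of your own. Each camera call takes 0.05 s, during which the arm holds its last target.

TASK

Unscrew the red knob that holds the roof of the toy garage down (anticlockwise, about one and a half turns), lift it off only when the thread has let go, and set it down upright in the wooden tray without dropping it. Then take the brass handle and swing the roof all the way up until it stands upright, and let go so it stays open. Leave the limousine in the garage and the other toys as they are.

Things in the scene. Friction and masses are not known exactly. Their poses are not given: they have to be found in the camera images.
- garage: Wooden toy garage, fixed, 140 mm (its x) by 220 mm (its y), walls 85 mm high; the shut roof's top is 97 mm above the shelf. Origin: centre of its underside on the shelf; z up. Its x points away from the robot, from the side with knob and handle to the side with the roof hinge; its y to the left seen from the robot.
- knob: Red knob, about 90 g, screwed on the garage's post, its underside 1 to 2 mm over the roof; its flange keeps the roof shut. Origin: centre of its underside; z up its axis. 58 mm high: flange 66 mm across, 6 mm high; skirt 50 mm across; plain round grip 54 mm across from 36 to 58 mm up; white stripe on top.
- knob_grip (a point): Point on the knob's axis half-way up its 54 mm grip, 46 mm above its underside, 12 mm below its top. Right-hand thread: it rises 10 mm per turn anticlockwise seen from above, is free after 1.45 to 1.6 turns (15 mm up; up to 0.2 turn more does no harm), then needs another 18 mm to clear the post. It turns easily, has 2 mm of play (up, down, sideways) and stays where it is left.
- roof (a joint): Angle of the roof: 0 shut, 1.57 upright, stop at 1.75 rad. Its hinge is stiff (about 0.22 N m), so that it stays where it is left.
- roof_hinge (a point): Middle of the roof's hinge line, 91 mm above the shelf along the garage's far upper edge; the line runs along the garage's y. Axes turn with the roof; shut, they equal the garage's.
- roof_handle (a point): Middle of the roof's round brass bar: 10 mm thick, 80 mm long along the garage's y, axis 38 mm above the roof's top, 16 mm from its free edge. From the hinge in the roof's axes: x -132, y 55, z 44 mm. It swings up and over, away from the robot; the roof's top face then looks away from the robot. The bar can turn between finger pads. Axes turn with the roof.
- tray: Square wooden tray, fixed, 170 by 170 mm, rim 20 mm high, walls 6 mm. Origin: centre of its underside on the shelf.
- tray_in (a point): Centre of the tray's inner floor, 6 mm above the shelf.
- limousine: Silver die-cast limousine, 150 x 48 x 36 mm, standing on the garage floor under the roof. Origin: centre of its underside; x along its length.
- tanker: Yellow plastic tanker truck, 170 x 60 x 79 mm, loose. Origin: centre of its underside; x along its length.
- jeep: Green plastic jeep, 123 x 64 x 66 mm, loose, beyond the garage. Origin: centre of its underside; x along its length. (A fixed clear acrylic display case with a swing door, 130 x 240 x 150 mm, also stands beyond the garage, on the left seen from the robot.)
- post_top (a point): Top centre of the garage's fixed vertical threaded metal post, which stands at x = -42, y = -60 mm in the garage's frame, 33 mm across the thread. It rises through a notch in the roof to 131 mm above the shelf, 34 mm above the roof. The knob is screwed over it and hides it.
Mind the look-alikes: they are no part of the job. Of the things like the knob, leave any that is turquoise; of the rest the smaller one is meant.

How it is judged:
On the way, in this order (a step that is already met when the one before it is completed fails the run):
1. the knob is unscrewed and lifted clear of the post (z of knob in the frame of garage above 0.135 m), for 0.1 s.
2. the knob stands upright on the tray's floor, let go, with the roof still shut (z of knob in the frame of tray_in below 0.006 m and horizontal distance between knob and tray_in below 0.075 m and angle between knob's own z axis and vertical below 0.15 rad and contact force between knob and the fingers below 0.1 N and linear speed of knob below 0.03 m/s and value of joint roof below 0.2 rad), for 0.2 s.
At the end, for the whole second after the job is handed in: The knob stands upright (within 0.15 rad) at rest on the tray's floor, within 75 mm of its centre; the roof stands open at 1.35 rad or more and still; limousine, tanker and jeep are within 30 mm of where they started (z of knob in the frame of tray_in below 0.006 m and horizontal distance between knob and tray_in below 0.075 m and angle between knob's own z axis and vertical below 0.15 rad and linear speed of knob below 0.03 m/s and value of joint roof above 1.35 rad and velocity of joint roof below 0.1 rad/s and distance of each of limousine, tanker, jeep from where it was at the start of the episode below 0.03 m); the robot touches nothing.
It fails at once if the limousine is shifted by more than 30 mm (distance of limousine from where it was at the start of the episode above 0.03 m).
It fails at once if the tanker is shifted by more than 30 mm (distance of tanker from where it was at the start of the episode above 0.03 m).
It fails at once if the jeep is shifted by more than 30 mm (distance of jeep from where it was at the start of the episode above 0.03 m).
It fails at once if the knob is dropped (falls faster than 0.6 m/s with no finger on it) (linear speed of knob above 0.6 m/s and contact force between knob and the fingers below 0.05 N).
It fails at once if the knob is wrenched against the garage with more than 80 N (contact force between knob and garage above 80 N).
It also fails if it takes over 72 s, if anything falls off the work surface, if the arm or the gripper's body presses on something with over 40 N, if the wrist force passes 120 N, or if a joint passes its speed limit or range.

## Working session

There is one attempt and no reset: what is moved stays moved. The work goes in short steps, Python scripts to look and compute and a tool call to move; the robot and the scene stay as the last step left them, time stands still between calls to the robot, and variables do not carry over. Pictures are saved under pics/ and viewed, and the job is handed in when it is done.

Besides the shell and the picture viewer there is one more tool, called after "Emit:" by a JSON object that holds its "api" and its "payload", one argument or row to a line. step_arm: Moves the arm, as the interface text tells. Its arguments: {"type":"object","properties":{"motion":{"type":"array"},"gripper":{"type":"number"},"newtons":{"type":"number"}},"required":["motion"]}

```bash
ls; mkdir -p pics; cat > h.py <<'E'
import numpy as np, cv2
from station import manip, optics
def cap(n,tag):
    ci=optics.camera_info(n); p,d=optics.capture(n)
    cv2.imwrite(f'pics/{tag}.png',p[:,:,::-1]); np.savez(f'pics/{tag}.npz',p=p,d=d,view=ci['view'],K=[ci['fx'],ci['fy'],ci['cx'],ci['cy']],D=ci['D'])
    return p,d,ci
def load(tag):
    z=np.load(f'pics/{tag}.npz'); return z['p'],z['d'],z['view'],z['K'],z['D']
def rays(uv,V,K,D):
    Km=np.array([[K[0],0,K[2]],[0,K[1],K[3]],[0,0,1]])
    n=cv2.undistortPoints(np.array(uv,float).reshape(-1,1,2),Km,np.array(D,float)).reshape(-1,2)
    r=np.c_[n,np.ones(len(n))]@V[:3,:3]; c=-V[:3,:3].T@V[:3,3]
    return c,r
def onplane(uv,z,tag):
    p,d,V,K,D=load(tag); c,r=rays(uv,V,K,D)
    return c+r*((z-c[2])/r[:,2])[:,None]
def pts(uv,tag):
    p,d,V,K,D=load(tag); c,r=rays(uv,V,K,D)
    uv=np.array(uv,int).reshape(-1,2); return c+r*d[uv[:,1],uv[:,0]][:,None]
E
python3 - <<'E'
from h import *
print(manip.observe())
for n in ['scene','top','wrist']:
    p,d,ci=cap(n,n+'0'); print(n,np.round(ci['view'],3).tolist(),ci['fx'],ci['D'])
E
```

```text
pics
{'time': 0.0, 'q': array([ 9.98182782e-01,  4.87333734e-02,  9.75721429e-02,  1.62200527e+00,
       -2.10633436e-05,  1.44300299e+00]), 'joint_velocities': array([ 0.00061359, -0.00098706, -0.00021288,  0.00098346,  0.00045288,
        0.00077907]), 'joint_efforts': array([-3.36195524e-05, -3.38778341e+01,  3.20016861e+01,  2.00253795e-02,
       -2.71805829e-04,  6.23165988e-06]), 'position': array([0.22557939, 0.47337691, 0.23011333]), 'tool_rot': array([-3.96697201e-04,  2.20580835e-01,  9.75367977e-01, -1.11676741e-03]), 'force': array([ 0.70313819,  1.03367931, -0.20255658]), 'ft_torque': array([ 0.05291969, -0.03418442, -0.04541488]), 'finger_gap': 0.08522531883915066}
scene [[0.775, 0.631, -0.013, -0.478], [0.345, -0.442, -0.828, -0.11], [-0.529, 0.637, -0.561, 1.693], [0.0, 0.0, 0.0, 1.0]] 591.7066949463161 [0.05371117 0.         0.         0.         0.        ]
top [[-0.023, -1.0, -0.006, 0.016], [-0.994, 0.024, -0.111, 0.616], [0.111, 0.004, -0.994, 0.974], [0.0, 0.0, 0.0, 1.0]] 500.1245812733312 [0.01807662 0.         0.         0.         0.        ]
wrist [[0.43, 0.903, -0.002, -0.524], [0.855, -0.406, 0.323, -0.042], [0.291, -0.141, -0.946, 0.383], [0.0, 0.0, 0.0, 1.0]] 360.1579616266785 [-0.06579417  0.          0.          0.          0.        ]
```

View pics/scene0.png

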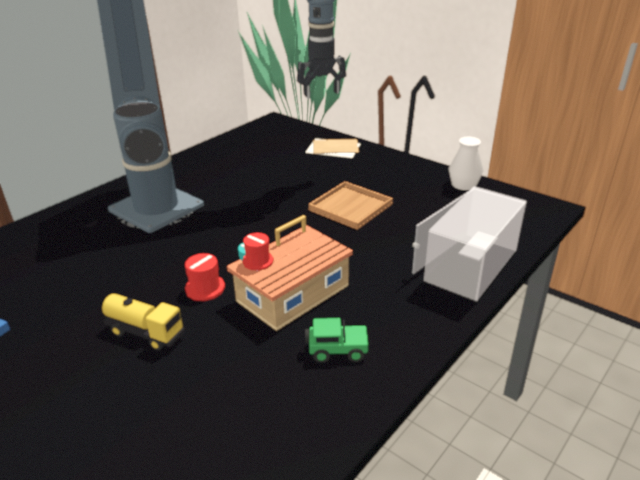

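View pics/top0.png

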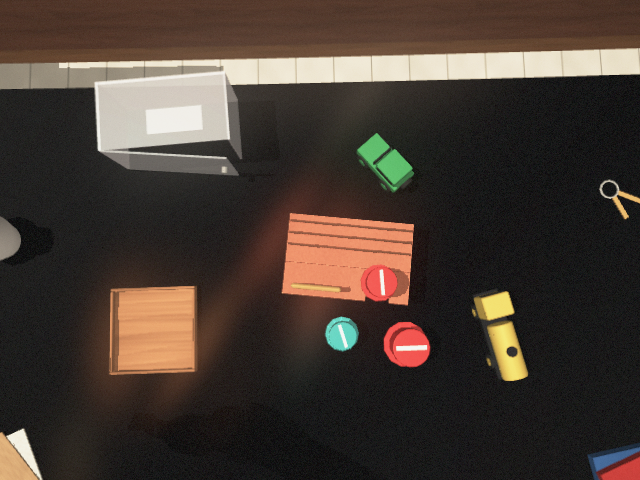

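View pics/wrist0.png

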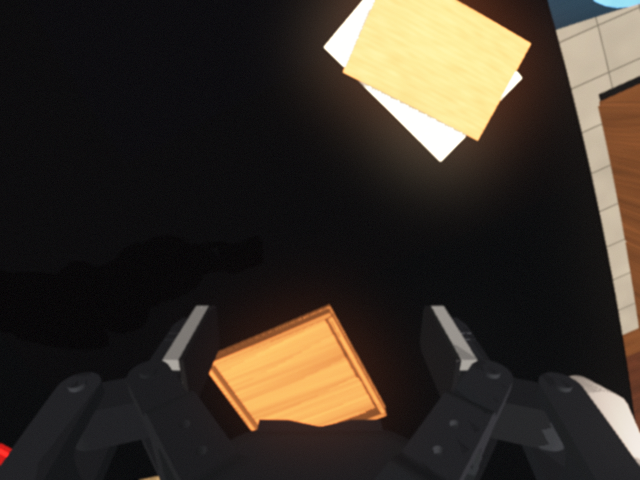

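Knob candidates in the top view are the red one on the roof (380,283), the larger red one on the shelf (408,346) and the turquoise one (342,334). The smaller red one, on the roof, fits the description. The tray is at about (153,331), the brass bar at (316,288), the jeep at (386,163) and the tanker at (500,335). I'll measure these and check the choice in a crop.

```bash
python3 - <<'E'
from h import *
p,d,V,K,D=load('top0')
hsv=cv2.cvtColor(p,cv2.COLOR_RGB2HSV)
def comps(m,mn=100):
    n,l,s,c=cv2.connectedComponentsWithStats(m.astype(np.uint8)); return [(l==i) for i in range(1,n) if s[i,4]>mn]
red=((hsv[...,0]<5)|(hsv[...,0]>175))&(hsv[...,1]>190)&(hsv[...,2]>90)
uu,vv=np.meshgrid(range(640),range(480))
P=pts(np.c_[uu.ravel(),vv.ravel()],'top0').reshape(480,640,3)
np.save('pics/P0.npy',P)
for m in comps(red):
    print('red',np.argwhere(m).mean(0)[::-1],m.sum(),np.percentile(P[m][:,2],[5,50,95]))
# heights around knob
for name,(u0,v0) in dict(knob=(380,283),big=(408,346),turq=(342,334)).items():
    w=np.zeros((480,640),bool); w[v0-30:v0+30,u0-30:u0+30]=1
    z=P[...,2]; top=np.percentile(z[w],98); print(name,'top z',top)
    m=w&(z>top-.012)&(z<top+.01); 
    (c,r)=cv2.minEnclosingCircle(np.argwhere(m)[:,::-1].astype(np.float32)); 
    print(' circ',c,r, onplane([c],top,'top0'), 'mean',P[m].mean(0), 'dia',2*r*np.median(d[m])/K[0])
    white=m&(hsv[...,1]<80)&(hsv[...,2]>140)
    q=P[white][:,:2]
    if len(q)>5:
        u,s,vt=np.linalg.svd(q-q.mean(0)); print(' stripe c',q.mean(0),'dir',vt[0],np.degrees(np.arctan2(vt[0][1],vt[0][0])))
# roof
roof=(hsv[...,0]>3)&(hsv[...,0]<14)&(hsv[...,1]>110)&(abs(P[...,2]-.097)<.012)
m=max(comps(roof),key=lambda m:m.sum()); print('roof',m.sum(),np.median(P[m][:,2]))
w=np.zeros((480,640),bool); w[195:320,270:430]=1
m=w&(P[...,2]>.085)
cs=np.argwhere(m)[:,::-1]; wp=onplane(cs,.097,'top0'); r=cv2.minAreaRect(wp[:,:2].astype(np.float32)); print('rect any>85',r,cv2.boxPoints(r))
# far edge etc. tray
t=(hsv[...,0]>5)&(hsv[...,0]<22)&(hsv[...,1]>80)&(uu<210)&(uu>95)&(vv>275)&(vv<385)
m=max(comps(t),key=lambda m:m.sum()); wp=onplane(np.argwhere(m)[:,::-1],.02,'top0'); r=cv2.minAreaRect(wp[:,:2].astype(np.float32)); print('tray',r,np.median(P[m][:,2]))
w=np.zeros((480,640),bool); w[275:310,284:352]=1
m=w&(P[...,2]>.125); q=P[m]; print('bar',len(q),q.mean(0),q.max(0),q.min(0)); qq=q[:,:2]-q[:,:2].mean(0); print(np.linalg.svd(qq)[2][0])
for a,b in [('scene0',(225,320,220,290))]:
    pp=load(a)[0][b[2]-30:b[3]+60,b[0]-60:b[1]+60]; cv2.imwrite('pics/crop1.png',cv2.resize(pp[:,:,::-1],None,fx=3.5,fy=3.5,interpolation=2))
E
```

```text
knob top z 0.15868097097835848
 circ (381.6666564941406, 281.6666564941406) 15.391305923461914 [[ 0.5159198  -0.10369256  0.15868097]] mean [ 0.51594835 -0.10388913  0.15624397] dia 0.053895953013547424
 stripe c [ 0.51488758 -0.10407771] dir [-0.99900265 -0.04465086] -177.4408431890922
big top z 0.07893745537357658
 circ (410.5, 347.0) 19.137758255004883 [[ 0.39394745 -0.16229007  0.07893746]] mean [ 0.39384274 -0.16298693  0.07606096] dia 0.07205243602549197
 stripe c [ 0.39260982 -0.1634569 ] dir [-0.01988175  0.99980234] 91.13921563530046
turq top z 0.06032598488869763
 circ (342.6084289550781, 335.19879150390625) 14.211930274963379 [[ 0.4167932  -0.03640109  0.06032598]] mean [ 0.41647291 -0.03612455  0.05798126] dia 0.05470978374571043
 stripe c [ 0.4161304  -0.03609336] dir [-0.96015781 -0.27945837] -163.7721185435631
roof 8743 0.09724449394398549
rect any>85 ((0.5735859870910645, -0.05231904983520508), (0.29488638043403625, 0.22169175744056702), 86.1541748046875) [[ 0.4531004  -0.19199556]
 [ 0.674293   -0.20686486]
 [ 0.69407153  0.08735746]
 [ 0.472879    0.10222676]]
tray ((0.4338296055793762, 0.3431781828403473), (0.2338189333677292, 0.21267816424369812), 88.59204864501953) 0.004631522614844674
bar 278 [0.50934998 0.01200351 0.15840667] [0.51752669 0.05630688 1.03661717] [ 0.50138297 -0.03132447  0.1321551 ]
[-0.11612511 -0.99323459]
```

View pics/crop1.png

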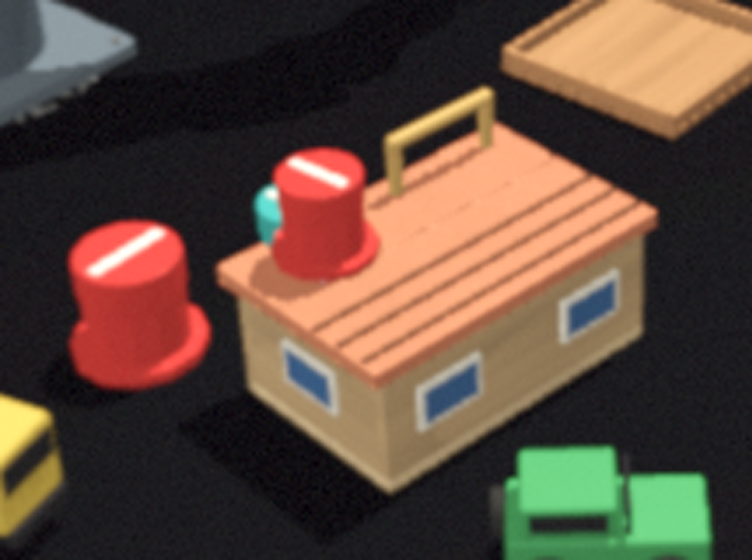

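The crop confirms it: the roof knob's grip is 54 mm across, against 72 mm for the larger one on the shelf. Next I'll refine the garage axes, bar and tray.

```bash
python3 - <<'E'
from h import *
p,d,V,K,D=load('top0'); P=np.load('pics/P0.npy')
hsv=cv2.cvtColor(p,cv2.COLOR_RGB2HSV)
uu,vv=np.meshgrid(range(640),range(480))
def big(m):
    m=cv2.morphologyEx(m.astype(np.uint8),cv2.MORPH_OPEN,np.ones((3,3)))
    n,l,s,c=cv2.connectedComponentsWithStats(m); return l==1+np.argmax(s[1:,4])
w=(uu>270)&(uu<430)&(vv>195)&(vv<320)
m=big(w&(P[...,2]>.08)&(P[...,2]<.2)&(p[...,0]>60))
wp=onplane(np.argwhere(m)[:,::-1],.097,'top0'); 
# use far (hinge) edge & left/right edges
r=cv2.minAreaRect(wp[:,:2].astype(np.float32)); print('roof',r,cv2.boxPoints(r).round(4).tolist())
t=big((hsv[...,0]>3)&(hsv[...,0]<25)&(hsv[...,1]>70)&(hsv[...,2]>60)&(uu<215)&(uu>95)&(vv>270)&(vv<390))
r=cv2.minAreaRect(onplane(np.argwhere(t)[:,::-1],.02,'top0')[:,:2].astype(np.float32)); print('tray',r)
b=(uu>284)&(uu<352)&(vv>275)&(vv<300)&(abs(P[...,2]-.137)<.007)
q=onplane(np.argwhere(b)[:,::-1],.139,'top0'); print('bar',b.sum(),q.mean(0),q.min(0),q.max(0),cv2.minAreaRect(q[:,:2].astype(np.float32)))
# far edge of roof in pixel: hinge edge line fit
xs=[];
for u in range(295,410,4):
    col=np.where(m[:,u])[0]; xs.append((u,col.min()))
e=onplane(np.array(xs),.097,'top0'); f=np.polyfit(e[:,1],e[:,0],1); print('far edge x=%.4f*y+%.4f'%tuple(f),np.degrees(np.arctan(f[0])))
for nm,lo,hi in [('jeep',(35,50),(85,255)),('tank',(20,60),(30,255))]:
    pass
g=big((hsv[...,0]>45)&(hsv[...,0]<75)&(hsv[...,1]>120)&(p[...,1]>60)); a=P[g]; print('jeep',np.percentile(a,[2,50,98],axis=0).round(3).tolist())
# case door/left
c=(uu>95)&(uu<245)&(vv>65)&(vv<180)&(P[...,2]>.1)&(P[...,2]<.2); a=P[c]; print('case',np.percentile(a,[2,50,98],axis=0).round(3).tolist())
E
```

```text
roof ((0.5626732110977173, -0.04929955303668976), (0.2356046438217163, 0.15179859101772308), 83.34858703613281) [[0.47360000014305115, -0.1574999988079071], [0.6244000196456909, -0.17509999871253967], [0.6517000198364258, 0.05889999866485596], [0.5008999705314636, 0.07649999856948853]]
tray ((0.42385756969451904, 0.33737805485725403), (0.238336443901062, 0.2120613008737564), 88.53760528564453)
bar 272 [0.50945816 0.01231567 0.139     ] [ 0.50139249 -0.0313429   0.139     ] [0.51754351 0.05599644 0.139     ] ((0.5094615817070007, 0.012347020208835602), (0.08805802464485168, 0.009798278100788593), 83.48858642578125)
far edge x=0.1186*y+0.6440 6.7632184656896595
jeep [[0.714, -0.177, 0.062], [0.744, -0.147, 0.066], [0.774, -0.118, 0.07]]
case [[0.75, 0.167, 0.11], [0.83, 0.284, 0.15], [0.902, 0.401, 0.153]]
```

Emit:
{"api": "step_arm", "payload": {
  "motion": [
    [-0.0364,-0.0283,0,0,0,0],
    [-0.0364,-0.0283,0,0,0,0],
    [-0.0364,-0.0283,0,0,0,0],
    [-0.0364,-0.0283,0,0,0,0],
    [-0.0364,-0.0283,0,0,0,0],
    [-0.0364,-0.0283,0,0,0,0],
    [-0.0364,-0.0283,0,0,0,0],
    [-0.0364,-0.0283,0,0,0,0],
    [-0.0364,-0.0283,0,0,0,0],
    [-0.0364,-0.0283,0,0,0,0],
    [-0.0364,-0.0283,0,0,0,0],
    [-0.0364,-0.0283,0,0,0,0]
  ],
  "gripper": 0,
  "newtons": 40
}}

```text
time: 1.35
position: [0.4744, -0.0225, 0.2311]
tool_rot: [-0.0, 0.221, 0.975, 0.0]
force: [0.7, 1.1, 0.1]
finger_gap: 0.0856
```

Emit:
{"api": "step_arm", "payload": {
  "motion": [
    [-0.0364,-0.0283,0,0,0,0],
    [-0.0364,-0.0283,0,0,0,0],
    [0,0,0,0,0,0.145],
    [0,0,0,0,0,0.145],
    [0,0,0,0,0,0.145],
    [0,0,0,0,0,0.145],
    [0,0,0,0,0,0.145],
    [0,0,0,0,0,0.145],
    [0,0,0,0,0,0.145],
    [0,0,0,0,0,0.145],
    [0,0,0,0,0,0.145],
    [0,0,0,0,0,0.145]
  ]
}}

```text
time: 2.55
position: [0.5152, -0.1029, 0.2308]
tool_rot: [-0.0, 0.814, 0.581, -0.0]
force: [-0.0, -1.0, -0.9]
finger_gap: 0.0855
```

Emit:
{"api": "step_arm", "payload": {
  "motion": [
    [0,0,0,0,0,0.145],
    [0,0,0,0,0,0.145],
    [0,0,0,0,0,0.145],
    [0,0,0,0,0,0.145],
    [0,0,0,0,0,0.145],
    [0,0,0,0,0,0.145],
    [0,0,0,0,0,0.145],
    [0,0,0,0,0,0.145],
    [0,0,0,0,0,0.145],
    [0,0,0,0,0,0],
    [0,0,0,0,0,0]
  ]
}}

```text
time: 3.65
position: [0.5153, -0.103, 0.231]
tool_rot: [-0.0, 1.0, -0.028, -0.0]
force: [-0.7, -0.5, 0.3]
finger_gap: 0.0857
```

```bash
cat >> h.py <<'E'
from scipy.spatial.transform import Rotation as Rn
def st():
    s=manip.observe(); q=s['tool_rot']; R=Rn.from_quat([q[1],q[2],q[3],q[0]]).as_matrix()
    print('t %.2f'%s['time'],'q',s['q'].round(3),'pos',s['position'].round(4),'F',s['force'].round(1),'gap %.4f'%s['finger_gap']); print('R',R.round(3).tolist())
    return s,R
def tot(target):
    s,R=st(); d=R.T@(np.array(target)-s['position']); print('tool delta',d.round(4)); return d
E
python3 - <<'E'
from h import *
p,d,ci=cap('wrist','w1')
tot([.516,-.104,.122])
p,d,V,K,D=load('w1')
m=((p[...,0]>120)&(p[...,1]<70)&(p[...,2]<70)).astype(np.uint8)
E
```

```text
t 3.70 q [-0.325  0.05   0.101  1.622 -0.     2.872] pos [ 0.5153 -0.103   0.2311] F [ 0.8 -0.2  0.2] gap 0.0853
R [[0.998, -0.056, -0.0], [-0.056, -0.998, 0.0], [-0.0, -0.0, -1.0]]
tool delta [0.0008 0.001  0.1091]
```

View pics/w1.png

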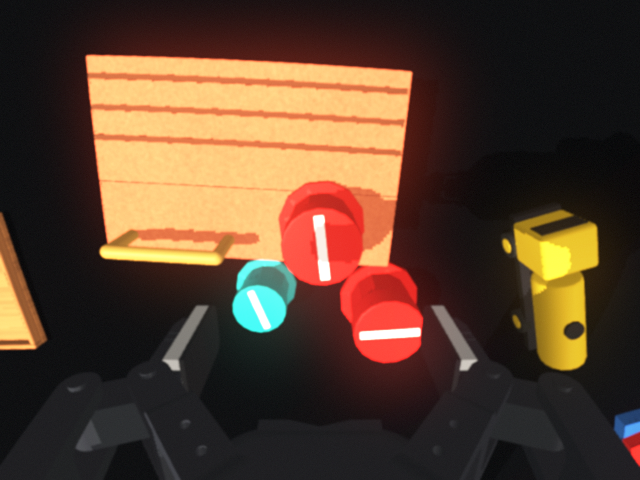

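The wrist view shows the knob's top disk at (322,245), with its stripe running along the tool's x. The bar is at left (165,255), the turquoise knob at (262,305) and the big red knob at (387,335).

```bash
python3 - <<'E'
from h import *
p,d,V,K,D=load('w1')
uu,vv=np.meshgrid(range(640),range(480))
P=pts(np.c_[uu.ravel(),vv.ravel()],'w1').reshape(480,640,3)
w=(uu>265)&(uu<380)&(vv>170)&(vv<300)
print('topz',np.percentile(P[w][:,2],[80,90,95]))
m=w&(abs(P[...,2]-.1565)<.006)&(p[...,0]>120)
m=cv2.morphologyEx(m.astype(np.uint8),cv2.MORPH_OPEN,np.ones((3,3)))>0
e=onplane(np.argwhere(m)[:,::-1],.1565,'w1'); c,r=cv2.minEnclosingCircle(e[:,:2].astype(np.float32)); print('circle',c,r,e.mean(0),m.sum())
m2=w&(p.min(2)>150); e=onplane(np.argwhere(m2)[:,::-1],.1565,'w1'); print('stripe',e.mean(0),e[:,:2].ptp(0) if hasattr(e,'ptp') else '')
x,y=e[:,0],e[:,1]; vt=np.linalg.svd(e[:,:2]-e[:,:2].mean(0),full_matrices=False)[2][0]; print(vt,np.degrees(np.arctan(vt[1]/vt[0])))
# tray from top
print('tray ctr', onplane([[153.5,331]],.015,'top0'))
t=onplane([[110.5,289],[196,287],[197,374],[110,375]],.02,'top0'); print(t, t.mean(0))
E
python3 - <<'E'
import cv2
a=cv2.imread('pics/top0.png')[270:395,90:220]; cv2.imwrite('pics/traycrop.png',cv2.resize(a,None,fx=4,fy=4))
E
```

```text
topz [0.15808217 0.15862258 0.15899888]
circle (0.5147225856781006, -0.10389822721481323) 0.027733715251088142 [ 0.51545311 -0.1042159   0.1565    ] 5113
stripe [ 0.51340248 -0.10241488  0.1565    ] 
[-0.99986035  0.01671151] -0.9575437788548692
tray ctr [[0.43007307 0.34187661 0.015     ]]
[[0.51611968 0.42808475 0.02      ]
 [0.51588278 0.25575886 0.02      ]
 [0.34447319 0.25274906 0.02      ]
 [0.34694457 0.42464436 0.02      ]] [0.43085506 0.34030926 0.02      ]
```

View pics/traycrop.png

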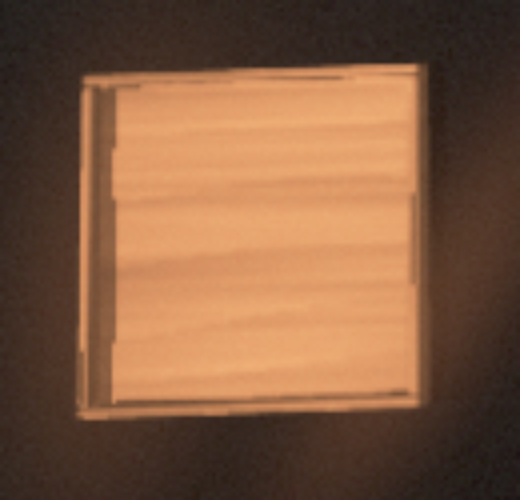

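Emit:
{"api": "step_arm", "payload": {
  "motion": [
    [0.0002,0.0011,0.03,0,0,0],
    [0,0,0.03,0,0,0],
    [0,0,0.03,0,0,0],
    [0,0,0.018,0,0,0],
    [0,0,0,0,0,0]
  ]
}}

```text
time: 4.2
position: [0.5129, -0.1032, 0.1195]
tool_rot: [-0.001, 1.0, -0.028, -0.004]
force: [-0.2, 0.3, -0.5]
finger_gap: 0.0851
```

Emit:
{"api": "step_arm", "payload": {
  "motion": [
    [0,0,0,0,0,0],
    [0,0,0,0,0,0],
    [0,0,0,0,0,0],
    [0,0,0,0,0,0],
    [0,0,0,0,0,0]
  ],
  "gripper": 1,
  "newtons": 40
}}

```text
time: 4.7
position: [0.5169, -0.1046, 0.1253]
tool_rot: [0.001, 1.0, -0.029, 0.002]
force: [-0.8, -0.0, 5.6]
finger_gap: 0.0529
```

```bash
python3 - <<'E'
from h import *
st(); cap('wrist','w2'); cap('scene','s2')
p=load('s2')[0][190:330,180:380]; cv2.imwrite('pics/s2c.png',cv2.resize(p[:,:,::-1],None,fx=3.5,fy=3.5))
E
```

```text
t 4.70 q [-0.327  0.052 -0.107  1.408 -0.     2.873] pos [ 0.5169 -0.1046  0.1253] F [-0.8 -0.   5.6] gap 0.0529
R [[0.998, -0.058, 0.004], [-0.058, -0.998, -0.001], [0.004, 0.001, -1.0]]
```

View pics/s2c.png

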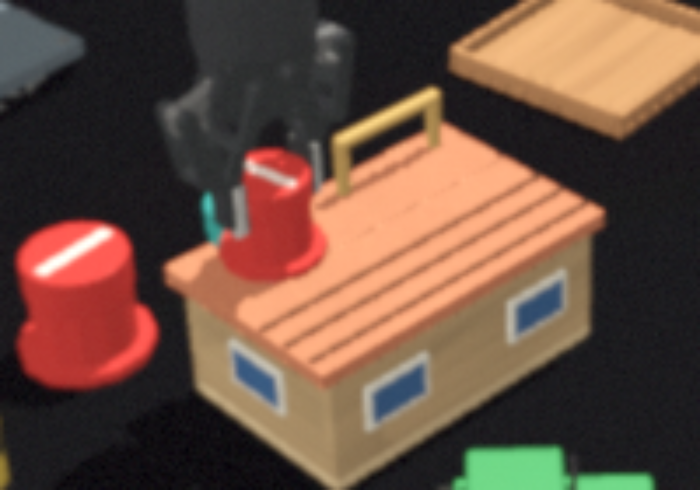

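View pics/w2.png

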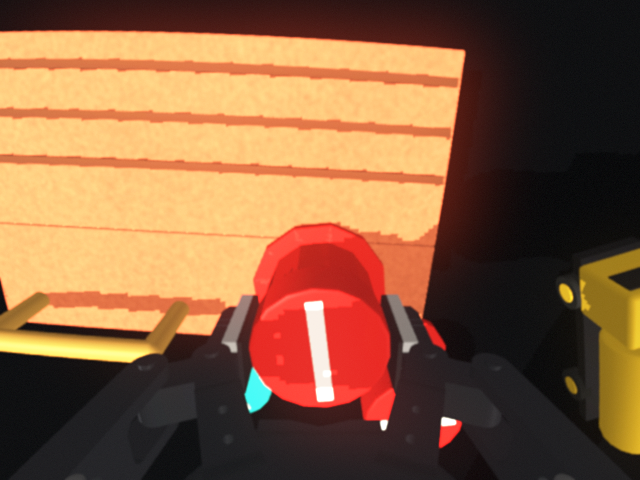

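The grip is good: the pads sit at (235,325) and (400,325), evenly either side of the disk. Now the first stroke anticlockwise.

Emit:
{"api": "step_arm", "payload": {
  "motion": [
    [0,0,-0.0002,0,0,-0.14],
    [0,0,-0.0002,0,0,-0.14],
    [0,0,-0.0002,0,0,-0.14],
    [0,0,-0.0002,0,0,-0.14],
    [0,0,-0.0002,0,0,-0.14],
    [0,0,-0.0002,0,0,-0.14],
    [0,0,-0.0002,0,0,-0.14],
    [0,0,-0.0002,0,0,-0.14]
  ]
}}

```text
time: 5.6
position: [0.5165, -0.1037, 0.127]
tool_rot: [0.001, 0.861, 0.509, 0.002]
force: [-0.6, 2.3, 6.8]
finger_gap: 0.0529
```

```bash
python3 - <<'E'
from h import *
s,R=st(); print(s['ft_torque'])
E
```

```text
t 5.60 q [-0.326  0.052 -0.104  1.412  0.002  1.748] pos [ 0.5165 -0.1037  0.127 ] F [-0.6  2.3  6.8] gap 0.0529
R [[0.482, 0.876, 0.003], [0.876, -0.482, 0.001], [0.002, 0.002, -1.0]]
[ 0.45332949  0.24219697 -0.10074998]
```

Emit:
{"api": "step_arm", "payload": {
  "motion": [
    [0,0,-0.0003,0,0,-0.14],
    [0,0,-0.0003,0,0,-0.14],
    [0,0,-0.0003,0,0,-0.14],
    [0,0,-0.0003,0,0,-0.14],
    [0,0,-0.0003,0,0,-0.14],
    [0,0,-0.0003,0,0,-0.14],
    [0,0,-0.0003,0,0,-0.14],
    [0,0,-0.0003,0,0,-0.14],
    [0,0,-0.0003,0,0,-0.14],
    [0,0,-0.0003,0,0,-0.14],
    [0,0,-0.0003,0,0,-0.14],
    [0,0,-0.0003,0,0,-0.14]
  ]
}}

```text
time: 6.8
position: [0.5158, -0.104, 0.1298]
tool_rot: [0.001, 0.196, 0.981, 0.0]
force: [-0.6, 0.5, 5.1]
finger_gap: 0.0533
```

Emit:
{"api": "step_arm", "payload": {
  "motion": [
    [0,0,-0.0003,0,0,-0.14],
    [0,0,-0.0003,0,0,-0.14],
    [0,0,-0.0003,0,0,-0.14],
    [0,0,-0.0003,0,0,-0.14],
    [0,0,-0.0003,0,0,-0.14],
    [0,0,-0.0003,0,0,-0.14],
    [0,0,-0.0003,0,0,-0.14],
    [0,0,-0.0002,0,0,-0.14],
    [0,0,-0.0002,0,0,-0.14],
    [0,0,-0.0002,0,0,-0.14],
    [0,0,-0.0002,0,0,-0.14],
    [0,0,-0.0002,0,0,-0.14]
  ]
}}

```text
time: 8.0
position: [0.5156, -0.1045, 0.1325]
tool_rot: [-0.0, -0.599, 0.8, -0.001]
force: [-0.8, -1.9, 3.9]
finger_gap: 0.0528
```

Emit:
{"api": "step_arm", "payload": {
  "motion": [
    [0,0,-0.0002,0,0,-0.14],
    [0,0,-0.0002,0,0,-0.14],
    [0,0,-0.0002,0,0,-0.14],
    [0,0,-0.0002,0,0,-0.14],
    [0,0,-0.0002,0,0,-0.14],
    [0,0,-0.0002,0,0,-0.14],
    [0,0,-0.0002,0,0,-0.14],
    [0,0,-0.0002,0,0,-0.14],
    [0,0,-0.0002,0,0,-0.14],
    [0,0,0,0,0,0]
  ]
}}

```text
time: 9.0
position: [0.5164, -0.1044, 0.1345]
tool_rot: [-0.0, 0.955, -0.296, 0.001]
force: [1.2, 0.5, 4.6]
finger_gap: 0.0534
```

```bash
python3 - <<'E'
from h import *
s,R=st(); cap('wrist','w3')
E
```

```text
t 9.00 q [-0.327  0.05  -0.091  1.428  0.    -2.867] pos [ 0.5164 -0.1044  0.1345] F [1.2 0.5 4.6] gap 0.0534
R [[0.824, -0.566, 0.002], [-0.566, -0.824, -0.001], [0.002, -0.001, -1.0]]
```

View pics/w3.png

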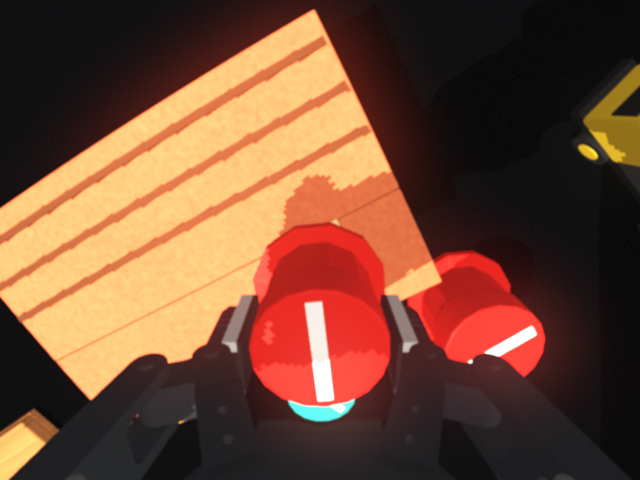

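The stripe sits as it did against the jaws, so nothing slipped. That makes 5.74 rad turned and about 9 mm of rise. Now I'll release, wind back and regrip.

Emit:
{"api": "step_arm", "payload": {
  "motion": [
    [0,0,0,0,0,0],
    [0,0,0,0,0,0],
    [0,0,0,0,0,0],
    [0,0,0,0,0,0],
    [0,0,0,0,0,0.14],
    [0,0,0,0,0,0.14],
    [0,0,0,0,0,0.14],
    [0,0,0,0,0,0.14],
    [0,0,0,0,0,0.14],
    [0,0,0,0,0,0.14],
    [0,0,0,0,0,0.14],
    [0,0,0,0,0,0.14]
  ],
  "gripper": 0
}}

```text
time: 10.25
position: [0.5154, -0.104, 0.1331]
tool_rot: [-0.0, -0.65, 0.76, 0.0]
force: [0.5, 0.3, 0.2]
finger_gap: 0.0849
```

Emit:
{"api": "step_arm", "payload": {
  "motion": [
    [0,0,0,0,0,0.14],
    [0,0,0,0,0,0.14],
    [0,0,0,0,0,0.14],
    [0,0,0,0,0,0.14],
    [0,0,0,0,0,0.14],
    [0,0,0,0,0,0.14],
    [0,0,0,0,0,0.14],
    [0,0,0,0,0,0.14],
    [0,0,0,0,0,0.14],
    [0,0,0,0,0,0.14],
    [0,0,0,0,0,0.14],
    [0,0,0,0,0,0.14]
  ]
}}

```text
time: 11.45
position: [0.5154, -0.1041, 0.1331]
tool_rot: [-0.0, 0.133, 0.991, 0.0]
force: [0.4, 0.4, -0.1]
finger_gap: 0.0852
```

Emit:
{"api": "step_arm", "payload": {
  "motion": [
    [0,0,0,0,0,0.14],
    [0,0,0,0,0,0.14],
    [0,0,0,0,0,0.14],
    [0,0,0,0,0,0.14],
    [0,0,0,0,0,0.14],
    [0,0,0,0,0,0.14],
    [0,0,0,0,0,0.14],
    [0,0,0,0,0,0.14],
    [0,0,0,0,0,0.14],
    [0,0,0,0,0,0.14],
    [0,0,0,0,0,0.14],
    [0,0,0,0,0,0.14]
  ]
}}

```text
time: 12.65
position: [0.5154, -0.104, 0.1331]
tool_rot: [-0.0, 0.827, 0.563, -0.0]
force: [0.0, -0.3, 0.1]
finger_gap: 0.0853
```

Emit:
{"api": "step_arm", "payload": {
  "motion": [
    [0,0,0,0,0,0.14],
    [0,0,0,0,0,0.14],
    [0,0,0,0,0,0]
  ]
}}

```text
time: 12.95
position: [0.5154, -0.1041, 0.1331]
tool_rot: [-0.0, 0.896, 0.445, -0.0]
force: [-0.2, -0.1, -0.0]
finger_gap: 0.0854
```

```bash
python3 - <<'E'
from h import *
s,R=st(); cap('wrist','w4')
E
```

```text
t 12.95 q [-0.327  0.051 -0.093  1.428  0.     1.893] pos [ 0.5154 -0.1041  0.1331] F [-0.2 -0.1 -0. ] gap 0.0854
R [[0.605, 0.797, -0.001], [0.797, -0.605, 0.0], [-0.0, -0.001, -1.0]]
```

View pics/w4.png

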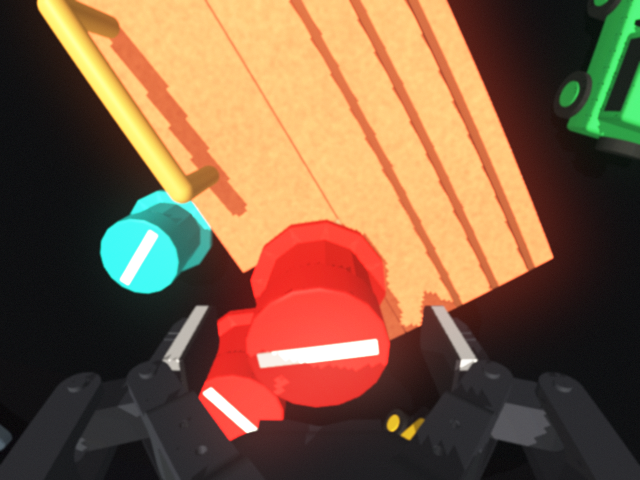

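The knob stayed where I left it, with its disk centred at (318,347) between the jaws. Regripping for the second stroke.

Emit:
{"api": "step_arm", "payload": {
  "motion": [
    [0,0,0,0,0,0],
    [0,0,0,0,0,0],
    [0,0,0,0,0,0],
    [0,0,0,0,0,0],
    [0,0,0,0,0,0],
    [0,0,-0.0002,0,0,-0.14],
    [0,0,-0.0002,0,0,-0.14],
    [0,0,-0.0002,0,0,-0.14],
    [0,0,-0.0002,0,0,-0.14],
    [0,0,-0.0002,0,0,-0.14],
    [0,0,-0.0002,0,0,-0.14]
  ],
  "gripper": 1,
  "newtons": 40
}}

```text
time: 14.1
position: [0.5156, -0.1045, 0.1349]
tool_rot: [0.0, 0.634, 0.773, -0.0]
force: [-1.0, -1.3, 1.7]
finger_gap: 0.0528
```

Emit:
{"api": "step_arm", "payload": {
  "motion": [
    [0,0,-0.0003,0,0,-0.14],
    [0,0,-0.0002,0,0,-0.14],
    [0,0,-0.0003,0,0,-0.14],
    [0,0,-0.0002,0,0,-0.14],
    [0,0,-0.0003,0,0,-0.14],
    [0,0,-0.0002,0,0,-0.14],
    [0,0,-0.0003,0,0,-0.14],
    [0,0,-0.0002,0,0,-0.14],
    [0,0,-0.0003,0,0,-0.14],
    [0,0,-0.0002,0,0,-0.14],
    [0,0,-0.0003,0,0,-0.14],
    [0,0,-0.0002,0,0,-0.14]
  ]
}}

```text
time: 15.3
position: [0.5157, -0.1042, 0.1376]
tool_rot: [0.0, -0.152, 0.988, -0.0]
force: [1.0, -0.1, -0.3]
finger_gap: 0.0526
```

Emit:
{"api": "step_arm", "payload": {
  "motion": [
    [0,0,-0.0003,0,0,-0.14],
    [0,0,-0.0002,0,0,-0.14],
    [0,0,-0.0003,0,0,-0.14],
    [0,0,-0.0002,0,0,-0.14],
    [0,0,-0.0003,0,0,-0.14],
    [0,0,-0.0002,0,0,-0.14],
    [0,0,-0.0003,0,0,-0.14],
    [0,0,-0.0002,0,0,-0.14],
    [0,0,-0.0003,0,0,-0.14],
    [0,0,-0.0002,0,0,-0.14],
    [0,0,-0.0003,0,0,-0.14],
    [0,0,-0.0002,0,0,-0.14]
  ]
}}

```text
time: 16.5
position: [0.5155, -0.104, 0.1403]
tool_rot: [-0.0, 0.838, -0.546, -0.0]
force: [0.3, 0.4, 0.0]
finger_gap: 0.0532
```

Emit:
{"api": "step_arm", "payload": {
  "motion": [
    [0,0,-0.0002,0,0,-0.14],
    [0,0,-0.0002,0,0,-0.14],
    [0,0,-0.0002,0,0,-0.14],
    [0,0,-0.0002,0,0,-0.14],
    [0,0,0,0,0,0]
  ]
}}

```text
time: 17.0
position: [0.5155, -0.104, 0.1412]
tool_rot: [-0.0, 0.955, -0.296, -0.0]
force: [-0.0, -0.2, 0.1]
finger_gap: 0.0529
```

```bash
python3 - <<'E'
from h import *
s,R=st(); cap('wrist','w5')
E
```

```text
t 17.00 q [-0.327  0.049 -0.078  1.444  0.    -2.867] pos [ 0.5155 -0.104   0.1412] F [-0.  -0.2  0.1] gap 0.0529
R [[0.825, -0.566, -0.0], [-0.566, -0.825, 0.0], [-0.0, 0.0, -1.0]]
```

View pics/w5.png

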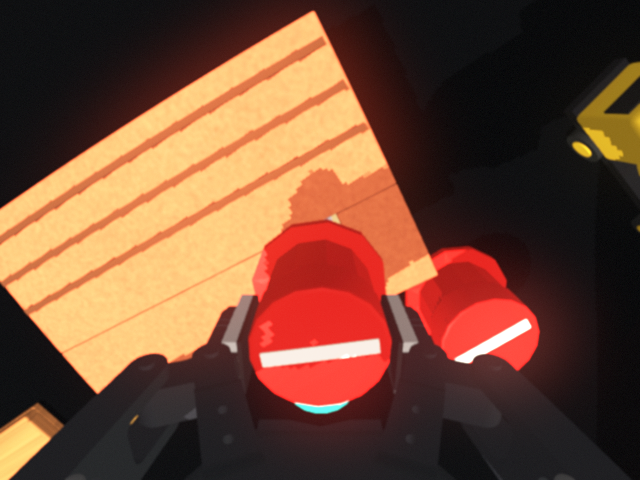

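No slip, 1.67 turns in all, and the force is about zero. Lifting gently first to check that the thread has let go.

Emit:
{"api": "step_arm", "payload": {
  "motion": [
    [0,0,-0.002,0,0,0],
    [0,0,-0.002,0,0,0],
    [0,0,-0.002,0,0,0],
    [0,0,0,0,0,0]
  ]
}}

```text
time: 17.45
position: [0.5158, -0.1042, 0.1479]
tool_rot: [0.0, 0.955, -0.296, 0.0]
force: [0.1, -1.2, -0.7]
finger_gap: 0.053
```

Emit:
{"api": "step_arm", "payload": {
  "motion": [
    [0,0,-0.008,0,0,0],
    [0,0,-0.012,0,0,0],
    [0,0,-0.015,0,0,0],
    [0,0,-0.015,0,0,0],
    [0,0,-0.01,0,0,0],
    [0,0,0,0,0,0],
    [0,0,0,0,0,0]
  ]
}}

```text
time: 18.15
position: [0.5159, -0.1042, 0.2079]
tool_rot: [0.0, 0.955, -0.296, 0.0]
force: [0.4, -0.4, -0.9]
finger_gap: 0.0529
```

Emit:
{"api": "step_arm", "payload": {
  "motion": [
    [-0.015,-0.015,0,0,0,0],
    [-0.028,-0.0277,0,0,0,0],
    [-0.03,-0.0297,0,0,0,0],
    [-0.03,-0.0297,0,0,0,0],
    [-0.03,-0.0297,0,0,0,0],
    [-0.03,-0.0297,0,0,0,0],
    [-0.03,-0.0297,0,0,0,0],
    [-0.03,-0.0297,0,0,0,0],
    [-0.03,-0.0297,0,0,0,0],
    [-0.03,-0.0297,0,0,0,0],
    [-0.0234,-0.0232,0,0,0,0],
    [-0.015,-0.0144,0,0,0,0]
  ]
}}

```text
time: 19.35
position: [0.4289, 0.342, 0.206]
tool_rot: [0.001, 0.955, -0.295, -0.001]
force: [0.5, -0.1, -0.6]
finger_gap: 0.0525
```

```bash
python3 - <<'E'
from h import *
tot([.431,.340,.0335]); cap('scene','s6')
E
```

```text
t 19.35 q [ 5.500e-01  1.070e-01  1.120e-01  1.577e+00  1.000e-03 -1.992e+00] pos [0.4289 0.342  0.206 ] F [ 0.5 -0.1 -0.6] gap 0.0525
R [[0.826, -0.564, -0.002], [-0.564, -0.826, -0.001], [-0.001, 0.002, -1.0]]
tool delta [3.100e-03 1.000e-04 1.725e-01]
```

View pics/s6.png

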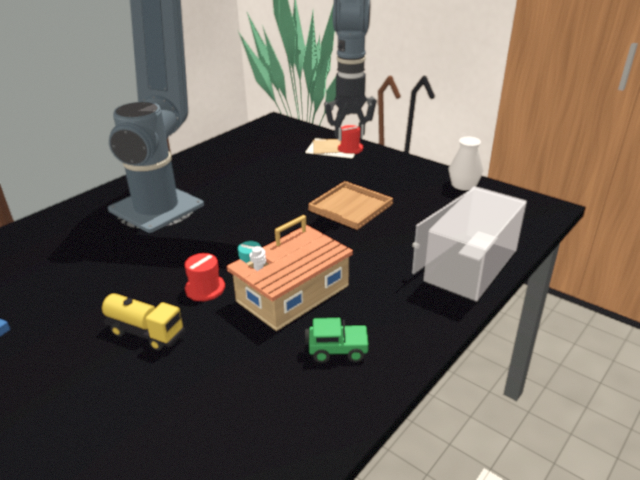

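The knob is held at (350,140), the bare post shows at (258,258), and the roof is shut. Lowering to just over the tray floor.

Emit:
{"api": "step_arm", "payload": {
  "motion": [
    [0.001,0,0.02,0,0,0],
    [0,0,0.03,0,0,0],
    [0,0,0.03,0,0,0],
    [0,0,0.03,0,0,0],
    [0,0,0.025,0,0,0],
    [0,0,0.015,0,0,0],
    [0,0,0.01,0,0,0],
    [0,0,0.005,0,0,0],
    [0,0,0,0,0,0],
    [0,0,0,0,0,0]
  ]
}}

```text
time: 20.4
position: [0.4322, 0.3398, 0.0437]
tool_rot: [-0.001, 0.955, -0.296, 0.001]
force: [0.0, -0.2, -0.3]
finger_gap: 0.0527
```

Emit:
{"api": "step_arm", "payload": {
  "motion": [
    [0,0,0.002,0,0,0],
    [0,0,0,0,0,0]
  ]
}}

```text
time: 20.6
position: [0.4318, 0.3396, 0.0412]
tool_rot: [-0.001, 0.955, -0.296, 0.0]
force: [0.3, -0.3, -1.1]
finger_gap: 0.0532
```

```bash
python3 - <<'E'
from h import *
cap('scene','s7'); p=load('s7')[0][100:240,270:430]; cv2.imwrite('pics/s7c.png',cv2.resize(p[:,:,::-1],None,fx=4,fy=4,interpolation=2))
E
```

Emit:
{"api": "step_arm", "payload": {
  "motion": [
    [0,0,0.002,0,0,0],
    [0,0,0.001,0,0,0],
    [0,0,0.001,0,0,0],
    [0,0,0,0,0,0]
  ]
}}

```text
time: 21.05
position: [0.431, 0.3392, 0.0361]
tool_rot: [0.0, 0.955, -0.296, -0.0]
force: [0.9, 0.5, -0.6]
finger_gap: 0.0529
```

View pics/s7c.png

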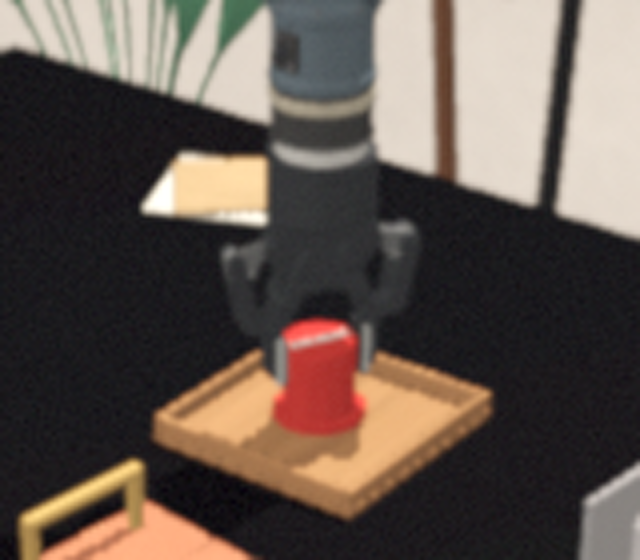

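The knob hangs upright over the middle of the tray, a few millimetres up. Creeping down until it touches.

Emit:
{"api": "step_arm", "payload": {
  "motion": [
    [0,0,0.001,0,0,0],
    [0,0,0.001,0,0,0],
    [0,0,0,0,0,0]
  ]
}}

```text
time: 21.35
position: [0.4311, 0.3392, 0.0342]
tool_rot: [0.0, 0.955, -0.296, -0.0]
force: [0.7, -0.4, -0.5]
finger_gap: 0.053
```

Emit:
{"api": "step_arm", "payload": {
  "motion": [
    [0,0,0.001,0,0,0],
    [0,0,0,0,0,0]
  ]
}}

```text
time: 21.55
position: [0.4312, 0.3392, 0.0333]
tool_rot: [0.0, 0.955, -0.296, -0.0]
force: [0.3, -0.1, -0.5]
finger_gap: 0.0525
```

Emit:
{"api": "step_arm", "payload": {
  "motion": [
    [0,0,0.001,0,0,0],
    [0,0,0,0,0,0]
  ]
}}

```text
time: 21.75
position: [0.4314, 0.3393, 0.0325]
tool_rot: [-0.0, 0.955, -0.296, 0.0]
force: [-0.4, 0.3, 0.2]
finger_gap: 0.0527
```

Emit:
{"api": "step_arm", "payload": {
  "motion": [
    [0,0,0.001,0,0,0],
    [0,0,0,0,0,0]
  ]
}}

```text
time: 21.95
position: [0.4316, 0.3393, 0.0324]
tool_rot: [-0.0, 0.955, -0.296, 0.0]
force: [-0.3, -1.7, 4.2]
finger_gap: 0.0526
```

Contact: 4.2 N upward. Opening and retreating straight up.

Emit:
{"api": "step_arm", "payload": {
  "motion": [
    [0,0,0,0,0,0],
    [0,0,0,0,0,0],
    [0,0,0,0,0,0],
    [0,0,0,0,0,0],
    [0,0,0,0,0,0],
    [0,0,-0.02,0,0,0],
    [0,0,-0.03,0,0,0],
    [0,0,-0.04,0,0,0],
    [0,0,-0.045,0,0,0],
    [0,0,-0.045,0,0,0],
    [0,0,0,0,0,0]
  ],
  "gripper": 0
}}

```text
time: 23.05
position: [0.4346, 0.3414, 0.22]
tool_rot: [-0.005, 0.955, -0.296, 0.005]
force: [0.8, -0.0, 0.0]
finger_gap: 0.0851
```

```bash
python3 - <<'E'
from h import *
st(); cap('scene','s8'); cap('wrist','w8')
p=load('s8')[0][150:330,200:420]; cv2.imwrite('pics/s8c.png',cv2.resize(p[:,:,::-1],None,fx=3.3,fy=3.3,interpolation=2))
E
```

```text
t 23.05 q [ 0.544  0.102  0.133  1.588  0.    -1.996] pos [0.4346 0.3414 0.22  ] F [ 0.8 -0.   0. ] gap 0.0851
R [[0.825, -0.566, 0.012], [-0.566, -0.825, 0.008], [0.006, -0.013, -1.0]]
```

View pics/s8c.png

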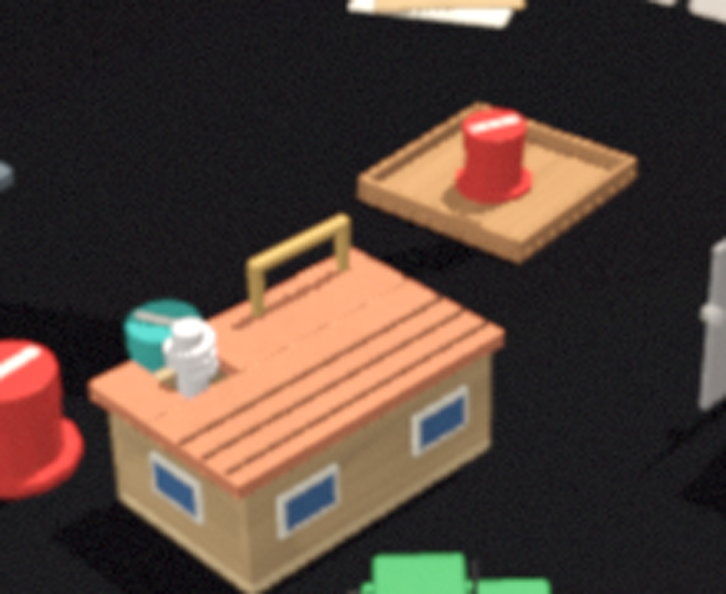

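The knob stands upright in the tray, the roof is still shut, and nothing else has moved. Next is the handle: move over the bar with the jaws across it.

Emit:
{"api": "step_arm", "payload": {
  "motion": [
    [0.0249,0.0227,0,0,0,0],
    [0.0249,0.0227,0,0,0,0],
    [0.0249,0.0227,0,0,0,0],
    [0.0249,0.0227,0,0,0,0],
    [0.0249,0.0227,0,0,0,0],
    [0.0249,0.0227,0,0,0,0],
    [0.0249,0.0227,0,0,0,0],
    [0.0249,0.0227,0,0,0,0],
    [0.0249,0.0227,0,0,0,0],
    [0.0249,0.0227,0,0,0,0]
  ]
}}

```text
time: 24.15
position: [0.5071, 0.01, 0.2089]
tool_rot: [0.0, 0.955, -0.296, -0.002]
force: [0.8, 0.5, 0.5]
finger_gap: 0.0853
```

Emit:
{"api": "step_arm", "payload": {
  "motion": [
    [0,0,0,0,0,0.1357],
    [0,0,0,0,0,0.1357],
    [0,0,0,0,0,0.1357],
    [0,0,0,0,0,0.1357],
    [0,0,0,0,0,0.1357],
    [0,0,0,0,0,0.1357],
    [0,0,0,0,0,0.1357],
    [0,0,0,0,0,0.1357],
    [0,0,0,0,0,0]
  ]
}}

```text
time: 25.05
position: [0.5069, 0.0114, 0.209]
tool_rot: [-0.001, -0.665, 0.747, 0.002]
force: [0.0, -0.2, -0.7]
finger_gap: 0.0856
```

```bash
python3 - <<'E'
from h import *
tot([.5095,.0123,.116]); cap('wrist','w9')
p,d,V,K,D=load('w9')
hsv=cv2.cvtColor(p,cv2.COLOR_RGB2HSV)
uu,vv=np.meshgrid(range(640),range(480))
P=pts(np.c_[uu.ravel(),vv.ravel()],'w9').reshape(480,640,3)
m=(abs(P[...,2]-.138)<.006)&(hsv[...,0]>15)&(hsv[...,0]<32)&(abs(P[...,0]-.51)<.04)&(abs(P[...,1]-.012)<.07)
e=onplane(np.argwhere(m)[:,::-1],.1385,'w9'); print('bar',m.sum(),e.mean(0),cv2.minAreaRect(e[:,:2].astype(np.float32)))
E
```

```text
t 25.05 q [-0.11   0.002  0.008  1.581  0.    -1.565] pos [0.5069 0.0114 0.209 ] F [ 0.  -0.2 -0.7] gap 0.0856
R [[-0.116, -0.993, -0.004], [-0.993, 0.116, 0.0], [0.0, 0.004, -1.0]]
tool delta [-0.0012 -0.0028  0.093 ]
bar 1991 [0.50701379 0.00928264 0.1385    ] ((0.5074777007102966, 0.011714395135641098), (0.09047719836235046, 0.009927487932145596), 83.60028839111328)
```

View pics/w9.png

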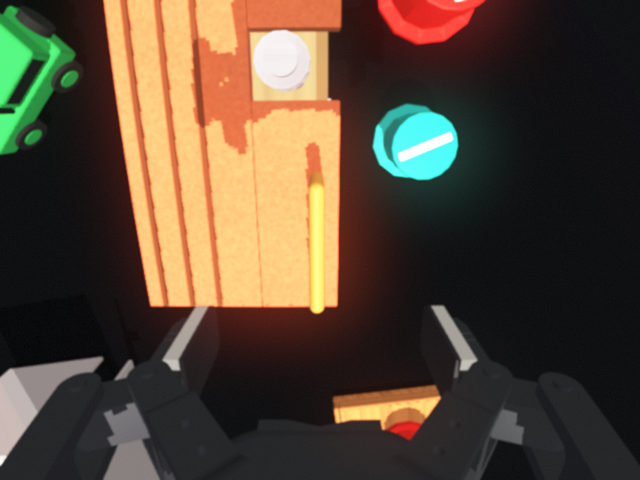

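The bar runs along the tool's x at column 317, within a few pixels of mid-jaw. The two views put its x at 0.5075 and 0.5095, so I'll use 0.508. Descending and gripping.

Emit:
{"api": "step_arm", "payload": {
  "motion": [
    [0,-0.0013,0.03,0,0,0],
    [0,0,0.03,0,0,0],
    [0,0,0.02,0,0,0],
    [0,0,0.013,0,0,0],
    [0,0,0,0,0,0],
    [0,0,0,0,0,0]
  ]
}}

```text
time: 25.7
position: [0.5095, 0.0111, 0.1186]
tool_rot: [0.0, -0.665, 0.747, -0.0]
force: [0.2, 0.4, 0.4]
finger_gap: 0.0857
```

Emit:
{"api": "step_arm", "payload": {
  "motion": [
    [0,0,0,0,0,0],
    [0,0,0,0,0,0],
    [0,0,0,0,0,0],
    [0,0,0,0,0,0],
    [0,0,0,0,0,0],
    [0,0,0,0,0,0],
    [0,0,0,0,0,0],
    [0,0,0,0,0,0]
  ],
  "gripper": 1,
  "newtons": 40
}}

```text
time: 26.5
position: [0.5087, 0.0112, 0.1187]
tool_rot: [-0.0, -0.665, 0.747, 0.0]
force: [-4.0, 0.0, 4.5]
finger_gap: 0.0084
```

```bash
python3 - <<'E'
from h import *
st()
# arc: garage-plane displacement of bar per roof angle
f=lambda t:np.array([-132*np.cos(t)+44*np.sin(t),132*np.sin(t)+44*np.cos(t)])
ts=np.linspace(0,1.5,31); P=np.array([f(t) for t in ts]); print((np.diff(P,axis=0)).round(1).tolist())
E
```

```text
t 26.50 q [-0.11   0.012 -0.161  1.399 -0.    -1.565] pos [0.5087 0.0112 0.1187] F [-4.   0.   4.5] gap 0.0084
R [[-0.116, -0.993, -0.001], [-0.993, 0.116, 0.0], [0.0, 0.001, -1.0]]
[[2.4, 6.5], [2.7, 6.4], [3.0, 6.3], [3.3, 6.1], [3.6, 5.9], [3.9, 5.8], [4.2, 5.6], [4.5, 5.3], [4.7, 5.1], [5.0, 4.9], [5.2, 4.6], [5.4, 4.3], [5.6, 4.1], [5.8, 3.8], [6.0, 3.5], [6.2, 3.2], [6.3, 2.9], [6.5, 2.5], [6.6, 2.2], [6.7, 1.9], [6.8, 1.5], [6.9, 1.2], [6.9, 0.9], [6.9, 0.5], [7.0, 0.2], [7.0, -0.2], [6.9, -0.5], [6.9, -0.9], [6.8, -1.2], [6.8, -1.6]]
```

Gripped: the gap is 8.4 mm on the 10 mm bar. Now I'll follow the arc at 0.05 rad per row.

Emit:
{"api": "step_arm", "payload": {
  "motion": [
    [0,-0.0024,-0.0065,0,0,0],
    [0,-0.0027,-0.0064,0,0,0],
    [0,-0.003,-0.0063,0,0,0],
    [0,-0.0033,-0.0061,0,0,0],
    [0,-0.0036,-0.0059,0,0,0],
    [0,-0.0039,-0.0058,0,0,0]
  ]
}}

```text
time: 27.1
position: [0.526, 0.0092, 0.155]
tool_rot: [-0.002, -0.665, 0.747, 0.002]
force: [-9.3, 0.4, 1.2]
finger_gap: 0.0086
```

```bash
python3 - <<'E'
from h import *
s,R=st(); print(s['ft_torque'])
E
```

```text
t 27.10 q [-0.11   0.053 -0.047  1.477  0.    -1.565] pos [0.526  0.0092 0.155 ] F [-9.3  0.4  1.2] gap 0.0086
R [[-0.116, -0.993, -0.006], [-0.993, 0.116, 0.001], [0.0, 0.006, -1.0]]
[0.25232983 1.90004244 0.04140049]
```

Emit:
{"api": "step_arm", "payload": {
  "motion": [
    [0,-0.0042,-0.0056,0,0,0],
    [0,-0.0045,-0.0053,0,0,0],
    [0,-0.0047,-0.0051,0,0,0],
    [0,-0.005,-0.0049,0,0,0],
    [0,-0.0052,-0.0046,0,0,0],
    [0,-0.0054,-0.0043,0,0,0],
    [0,-0.0056,-0.0041,0,0,0],
    [0,-0.0058,-0.0038,0,0,0]
  ]
}}

```text
time: 27.9
position: [0.5665, 0.0046, 0.1956]
tool_rot: [-0.001, -0.665, 0.747, 0.001]
force: [-11.2, 0.8, 10.8]
finger_gap: 0.0082
```

```bash
python3 - <<'E'
from h import *
s,R=st(); print(s['ft_torque']); cap('scene','s10')
p=load('s10')[0][150:330,200:420]; cv2.imwrite('pics/s10c.png',cv2.resize(p[:,:,::-1],None,fx=3.3,fy=3.3,interpolation=2))
E
```

```text
t 27.90 q [-0.11   0.154  0.143  1.562 -0.    -1.565] pos [0.5665 0.0046 0.1956] F [-11.2   0.8  10.8] gap 0.0082
R [[-0.116, -0.993, -0.003], [-0.993, 0.116, 0.0], [0.0, 0.003, -1.0]]
[ 0.19884179  2.58911469 -0.00950731]
```

View pics/s10c.png

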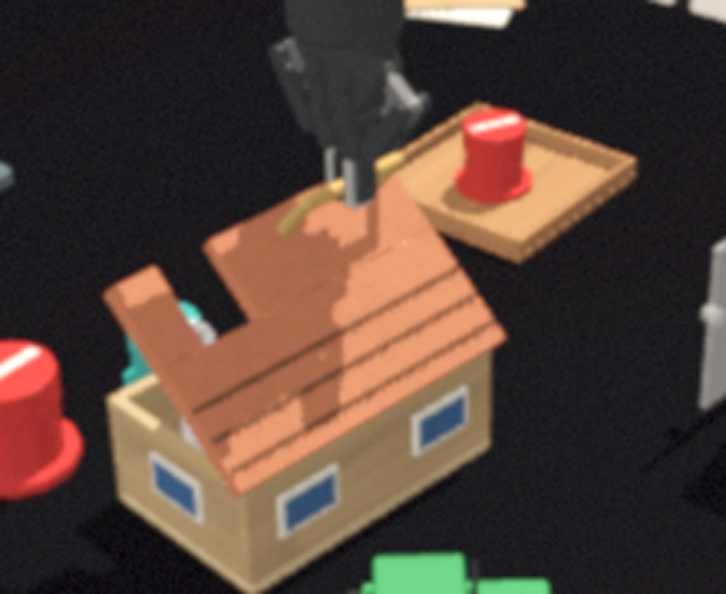

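The roof follows at about 0.7 rad. The force runs radially outward, so I'll ease the path out a little and carry on.

Emit:
{"api": "step_arm", "payload": {
  "motion": [
    [0,-0.0055,-0.004,0,0,0],
    [0,-0.0057,-0.0037,0,0,0],
    [0,-0.006,-0.0034,0,0,0],
    [0,-0.0063,-0.0029,0,0,0],
    [0,-0.0065,-0.0025,0,0,0],
    [0,-0.0066,-0.0022,0,0,0],
    [0,-0.0067,-0.0019,0,0,0]
  ]
}}

```text
time: 28.65
position: [0.6118, -0.0007, 0.2157]
tool_rot: [0.001, -0.665, 0.747, -0.0]
force: [-5.6, 1.4, 1.8]
finger_gap: 0.0082
```

```bash
python3 - <<'E'
from h import *
s,R=st(); print(s['ft_torque'])
E
```

```text
t 28.65 q [-0.111  0.275  0.323  1.618  0.    -1.566] pos [ 0.6118 -0.0007  0.2157] F [-5.6  1.4  1.8] gap 0.0082
R [[-0.116, -0.993, 0.001], [-0.993, 0.116, 0.0], [-0.0, -0.001, -1.0]]
[0.16950479 1.29182039 0.00899351]
```

Emit:
{"api": "step_arm", "payload": {
  "motion": [
    [0,-0.0068,-0.0015,0,0,0],
    [0,-0.0069,-0.0012,0,0,0],
    [0,-0.0069,-0.0009,0,0,0],
    [0,-0.0069,-0.0005,0,0,0],
    [0,-0.007,-0.0002,0,0,0],
    [0,-0.007,0.0002,0,0,0],
    [0,-0.0069,0.0005,0,0,0]
  ]
}}

```text
time: 29.35
position: [0.6604, -0.0063, 0.2176]
tool_rot: [0.0, -0.665, 0.747, -0.0]
force: [-4.1, 1.3, 2.2]
finger_gap: 0.0083
```

Emit:
{"api": "step_arm", "payload": {
  "motion": [
    [0,-0.0069,0.0009,0,0,0],
    [0,-0.0068,0.0012,0,0,0],
    [0,-0.0068,0.0016,0,0,0],
    [0,0,0,0,0,0],
    [0,0,0,0,0,0]
  ]
}}

```text
time: 29.85
position: [0.6809, -0.0088, 0.2126]
tool_rot: [0.001, -0.665, 0.747, -0.0]
force: [1.5, 0.6, -0.8]
finger_gap: 0.0083
```

```bash
python3 - <<'E'
from h import *
s,R=st(); print(s['ft_torque']); cap('scene','s11')
p=load('s11')[0][130:310,200:420]; cv2.imwrite('pics/s11c.png',cv2.resize(p[:,:,::-1],None,fx=3.3,fy=3.3,interpolation=2))
E
```

```text
t 29.85 q [-0.111  0.476  0.575  1.669  0.    -1.566] pos [ 0.6809 -0.0088  0.2126] F [ 1.5  0.6 -0.8] gap 0.0083
R [[-0.116, -0.993, 0.001], [-0.993, 0.116, 0.0], [-0.0, -0.001, -1.0]]
[ 0.28387716 -0.2396957   0.06534532]
```

View pics/s11c.png

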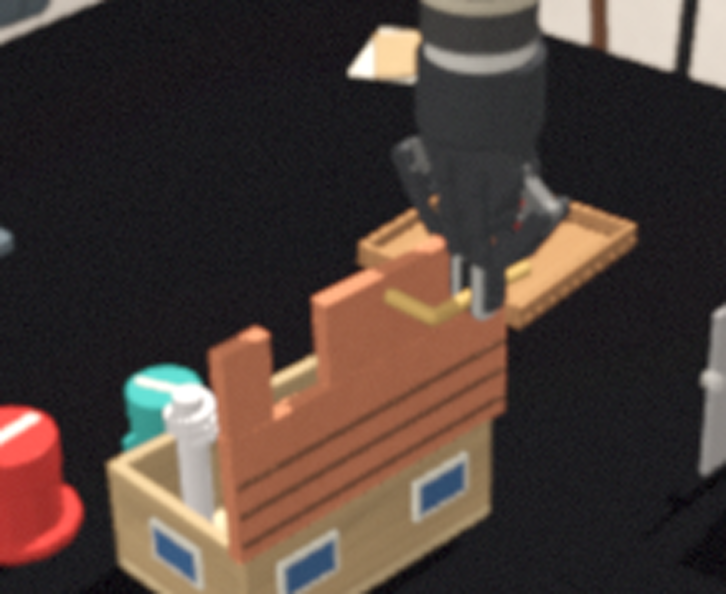

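The roof stands upright at about 1.55 rad by the handle's position, with almost no force on the tool. I'll open only partly so the finger clears the panel, then go straight up.

Emit:
{"api": "step_arm", "payload": {
  "motion": [
    [0,0,0,0,0,0],
    [0,0,0,0,0,0],
    [0,0,0,0,0,0],
    [0,0,0,0,0,0]
  ],
  "gripper": 0.72
}}

```text
time: 30.3
position: [0.6797, -0.0091, 0.2139]
tool_rot: [-0.0, -0.665, 0.747, -0.0]
force: [-0.3, 1.1, -0.1]
finger_gap: 0.0237
```

Emit:
{"api": "step_arm", "payload": {
  "motion": [
    [0,0,-0.005,0,0,0],
    [0,0,-0.01,0,0,0],
    [0,0,-0.015,0,0,0],
    [0,0,-0.02,0,0,0],
    [0,0,-0.02,0,0,0],
    [0,0,-0.02,0,0,0],
    [0,0,0,0,0,0]
  ]
}}

```text
time: 31.0
position: [0.681, -0.009, 0.3085]
tool_rot: [0.003, -0.665, 0.747, -0.003]
force: [-0.6, 0.2, -0.2]
finger_gap: 0.0241
```

```bash
python3 - <<'E'
from h import *
s,R=st(); cap('scene','s12'); cap('top','t12')
E
```

```text
t 31.00 q [-0.112  0.554  0.881  1.89  -0.    -1.566] pos [ 0.681  -0.009   0.3085] F [-0.6  0.2 -0.2] gap 0.0241
R [[-0.116, -0.993, 0.008], [-0.993, 0.116, -0.001], [0.0, -0.008, -1.0]]
```

View pics/s12.png

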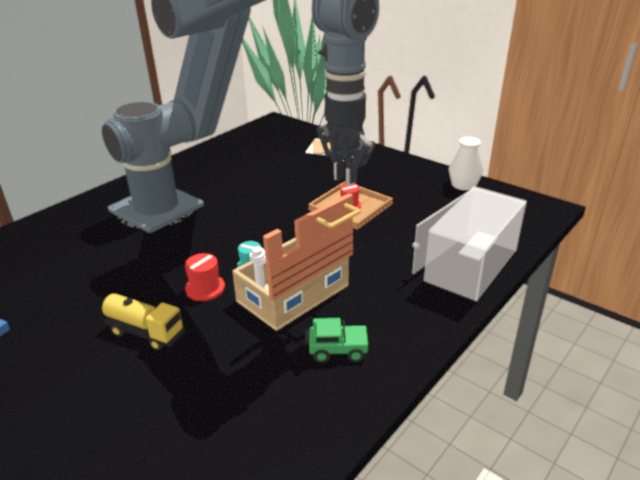

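View pics/t12.png

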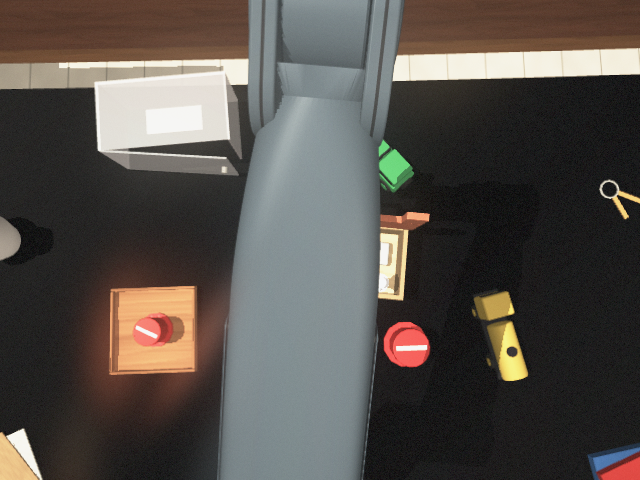

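```bash
python3 - <<'E'
from h import *
p,d,V,K,D=load('s12'); hsv=cv2.cvtColor(p,cv2.COLOR_RGB2HSV)
uu,vv=np.meshgrid(range(640),range(480))
P=pts(np.c_[uu.ravel(),vv.ravel()],'s12').reshape(480,640,3)
m=(uu>270)&(uu<352)&(vv>205)&(vv<285)&(hsv[...,0]<13)&(P[...,2]>.11)&(P[...,2]<.235)&(P[...,0]>.6)&(P[...,0]<.68)
q=P[m]; c=np.median(q,0); n=np.linalg.svd(q-q.mean(0),full_matrices=False)[2][2]; n*=np.sign(n[0]); print(m.sum(),c,n,'roof angle',np.arctan2(n[0],n[2]))
p,d,V,K,D=load('t12'); P=pts(np.c_[uu.ravel(),vv.ravel()],'t12').reshape(480,640,3)
w=(uu>125)&(uu<180)&(vv>305)&(vv<355)&(P[...,2]>.055)&(P[...,2]<.08); print('knob top',np.median(P[w],0))
for a in ['s8']:
    for n,(x0,x1,y0,y1) in dict(tank=(95,190,285,355),jeep=(300,375,310,365)).items():
        A=load('scene0')[0][y0:y1,x0:x1].astype(int);B=load('s12')[0][y0:y1,x0:x1].astype(int); print(n,abs(A-B).mean())
manip.sign_off()
E
```

```text
3532 [ 0.63740029 -0.0678713   0.1655059 ] [ 0.99250187 -0.11729993  0.03436236] roof angle 1.5361881860751962
knob top [0.43360309 0.33890137 0.06366829]
tank 9.109022556390977
jeep 2.9515151515151516
the job is handed in; nothing more can be done
```

I unscrewed the red knob, set it upright in the wooden tray, swung the roof up by the brass handle and let go. The job is handed in at about 31 s of the 72 s allowed; no verdict came back.

- **Knob:** I turned it about 1.67 turns anticlockwise in two strokes, and the stripe showed no slipping in the jaws. It lifted with almost no force. It now stands about 3 mm from the tray's centre, its top measured at 64 mm above the shelf, which puts its underside on the tray floor.
- **Roof:** After I let go and lifted clear, the depth image gave an angle of 1.54 rad. The fingers ended well above the handle, and the force reading was within noise of zero.
- **Other toys:** The tanker and jeep look unmoved in the before and after scene views. The tanker's image patch did differ a little (mean 9 grey levels, against 3 for the jeep); I put this down to shading from the arm and did not measure its position.
- **Not checked:** I never measured the limousine's position. Nothing of the robot went inside the garage.
- **Disagreement:** The two camera views differed by about 2 mm on the bar's position. I used a value in between, and the grip held.

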